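# Shake a small flask on the touch-start vortex mixer

### The arm

A 7-joint arm with a two-finger parallel gripper is mounted at the origin on the work surface. World frame = base frame: x ahead of the robot, y to its left, z up, the work surface at z = 0. Lengths are in m, angles in rad, forces in N, time in s.
With the tool pointing down it reaches from about 0.425 to 0.825 m from the base axis. Payload 3.6 kg.
Tool frame: the origin (TCP) lies where the fingers leave the gripper's body, on its centre line; the fingertips stand 73 mm ahead of it and the grasp point (between the pads) lies 54 mm ahead of it; x points along the fingers, y is the direction in which the jaws open and shut, and the axes are right-handed (so a half turn about x gives the same grasp; the last joint's range is limited). The gripper opens to 85 mm and grips with 20 to 120 N. Pads are 22 mm wide; open, the fingers measure 114 mm over their backs; the gripper's body (76 mm by 85 mm) begins 54 mm behind the grasp point. The pads swing forward as they close: fully open they stand 13 mm farther back than shut.
Start: joints at [1.19, 0.615, -0.013, 1.423, 0.008, 1.103, -0.04], TCP at [0.226, -0.609, 0.304] pointing down, gripper open.
Joint ranges: [-3.12, 3.12], [-0.3, 2.06], [-1.34, 1.32], [0.26, 2.42], [-1.36, 4.5], [0.01, 1.98], [-2.84, 2.84]. Speed limits (rad/s): [2.79, 2.79, 3.14, 3.14, 3.14, 3.14, 3.14].

### API

Orientations are given as a unit quaternion [x, y, z, w].
In Python, from station import arm, snapshot, camera_info, ticket gives the robot as it stands. Calls block until the motion is done:
- arm.movep(position, orientation): joint-space move of the TCP to a pose.
- arm.line_to(position, velocity=0.15, ori=None): straight line of the TCP; ori=None keeps the orientation; velocity is the mean speed in m/s.
- arm.move_j(angles): joint-space move.
- arm.move_gripper(opening, effort=None): opening from 0.0 (shut) to 1.0 (fully open); effort is the grip in N (None keeps the last); returns when the fingers have stopped.
- arm.pause(seconds).
- arm.ik(position, orientation): joint angles nearest the present ones, or None.
- snapshot(name): name is "scene" or "top" or "wrist"; returns the picture (420x560x3 uint8, blue, green, red); there is no depth.
- camera_info(name): a dict with "fx", "fy", "cx", "cy" (pixels), "R" (3x3) and "t" (3): a world point X has camera coordinates R X + t; the wrist camera has in their place "T_tool_cam" (4x4, takes a point from camera to tool coordinates, whose origin is the TCP and whose axes are the tool frame's). Camera axes: x right, y down, z forward; pixel columns grow to the right and rows downward; lengths in m; the calibration is good to about 2 mm. A picture is of the moment at which its call begins: read the wrist's pose just before it. camera_info takes no time and is no camera call.
A pose or a line that the arm cannot do raises arm.MotionError and nothing moves.
- ticket.finish_job(): hands the job in, once; it reports no verdict.
Readings, each from a call of its own:
- arm.read_time(): time.
- arm.read_joint_positions(): joint angles.
- arm.read_dq(): joint speeds.
- arm.read_effort(): joint torques, N m.
- arm.read_tool_pos(): TCP position.
- arm.read_eef_rot(): TCP orientation.
- arm.read_ft_force(): force on the tool from outside, world axes, zero at the start.
- arm.read_wrist_torque(): the same for the moment, N m.
- arm.read_opening(): opening from 0.0 (shut) to 1.0 (fully open).
Only numpy, scipy, OpenCV 4.12 (cv2) and the standard library are available. Lean on these libraries where they do the work, as an engineer would, in place of code of your own. Each camera call takes 0.05 s, during which the arm holds its last target.

### The job

Flip the toggle switch on the vortex mixer's sloping front panel over to the other side, from left to right as you face that panel, so that the mixer is in touch-start mode. Then take the smaller of the two round-bottomed flasks out of its cork ring, seat it upright in the rubber ring on top of the mixer and press it firmly down, without ramming it, so that the sprung ring sinks to the bottom of its travel. Finish still holding the flask pressed down like that, and leave everything else on the desk where it stands.

Things in the scene. Friction and masses are not known exactly. Their poses are not given: they have to be found in the camera images.
- mixer: cream vortex mixer fixed to the desk: 170 mm long (x), 127 wide (y), deck 100 high. Origin: centre of its underside. At its front (-x) a grey panel slopes from 35 mm high at x -85 up to 100 mm high at x -30; outward normal (-0.764, 0, 0.646). On the panel: toggle switch at y +27 mm, black speed dial (28 wide, 15 high; leave it) at y -30 mm. Head on the deck at x +20, y 0
- switch_tip (a point): end of the steel toggle lever: 26 mm long, 6 mm thick, 8 mm ball end. It stands out along the panel's normal from a pivot at (-57.5, +27, 67.5) mm of the mixer and tips sideways: it leans to mixer +y when off, to -y (right, as you face the panel) when switched over, its end 10 mm either side of the pivot in y, 83 mm above the desk
- mixer_switch (a joint): toggle lever, rad: 0 = off (leaning to mixer +y), 0.8 = touch-start (leaning to mixer -y), its end stop. It stays where it is left; moving it takes about 2 N at its end
- head_seat (a point): centre of the top rim of the mixer's head, a black rubber ring, 68 mm outside diameter, 20 mm high, with a 45 degree funnel seat (60 mm wide at the rim, 28 mm at its foot). 142 mm above the desk when up; moves straight down with the head. The small flask seated in it has its bulb centre 15 mm above this point
- mixer_head (a joint): how far the sprung head is pressed down, m: 0 = up, 0.008 = bottom stop. The spring begins to give at about 3 N and needs about 8 to 9 N at the bottom; the flask's own weight does not move it
- flask: the smaller round-bottomed flask: amber glass, white stopper, 0.10 to 0.17 kg, bottom-heavy, loose in its cork ring. Bulb 64 mm diameter; neck 28 mm diameter (32 over the bead at its top), 40 mm long, beginning 61 mm above the origin; stopper 31 mm wide, 14 high; 115 mm tall in all. Origin: lowest point of the bulb; z up along the neck
- flask_bulb (a point): centre of the small flask's bulb, 32 mm above its origin
- flask_neck (a point): point on the small flask's neck axis, 82 mm above its origin, 21 mm above the shoulder where the neck begins: the place to grip, from above
- cork_ring: loose cork ring that carries the small flask, 84 mm diameter, 30 mm high, with a funnel seat; origin at the centre of its underside. The flask's origin stands 12 mm above it
- flask_large: the larger round-bottomed flask, 250 ml, of the same glass and stopper: bulb 85 mm diameter, 28 mm neck, 137 mm tall; origin at the lowest point of its bulb. Leave it in its ring
- cork_ring_large: cork ring under the larger flask, 104 mm diameter, 30 mm high; origin at the centre of its underside
- conical_flask: clear glass conical flask, 64 mm diameter, 105 mm tall; origin at the centre of its underside; leave alone
- beaker: clear glass beaker, 68 mm diameter, 90 mm tall; origin at the centre of its underside; leave alone
- jar: white plastic jar with black lid, 44 mm diameter, 55 mm tall; origin at the centre of its underside; leave alone
- coupon_tray: low white tray with steel coupons, 90 x 130 x 16 mm; origin at the centre of its underside; leave alone
- wash_bottle: white wash bottle, 72 mm diameter, 183 mm tall with its bent spout; origin at the centre of its underside; leave alone

How it is judged:
By the outcome, as a careful person would: the job done as asked, in the order asked, and still so for the second after the job is handed in, while the arm keeps its last pose, push and grip.
It also fails if it takes over 53 s, if anything falls off the work surface, if the arm or the gripper's body presses on something with over 40 N, if the wrist force passes 120 N, or if a joint passes its speed limit or range.

## Working session

There is one attempt and no reset: what is moved stays moved. The work goes in short steps, each a Python script; the robot and the scene stay as the last script left them, time stands still between calls to the robot, and variables do not carry over. Pictures are saved under pics/ and viewed, and the job is handed in when it is done.

```bash
ls; mkdir -p pics
python3 - <<'E'
from station import arm, snapshot, camera_info
import cv2, numpy as np
print(arm.read_time(), arm.read_tool_pos(), arm.read_eef_rot())
for n in ["scene","top","wrist"]:
    im=snapshot(n); cv2.imwrite(f"pics/{n}0.png",im)
    print(n,camera_info(n))
E
```

```text
pics
0.0 [ 0.22560454 -0.60895936  0.30273045] [-0.69582739 -0.12570292  0.69618349 -0.12390144]
scene {'fx': 380.15062739992027, 'fy': 380.15062739992027, 'cx': 277.57333951037765, 'cy': 210.8552526239692, 'R': array([[-0.53528557,  0.84466144, -0.00405014],
       [ 0.5650924 ,  0.35454277, -0.74496309],
       [-0.62780565, -0.4010567 , -0.66709339]]), 't': array([ 0.30705724, -0.26271225,  1.27326624])}
top {'fx': 537.9950472079017, 'fy': 537.9950472079017, 'cx': 281.25265335133906, 'cy': 210.1580763276207, 'R': array([[-0.10079146, -0.99489846, -0.00425755],
       [-0.96967247,  0.09919176, -0.2233748 ],
       [ 0.22265756, -0.01838584, -0.97472333]]), 't': array([0.04917842, 0.58586508, 1.26589622])}
wrist {'fx': 290.58389383158516, 'fy': 290.58389383158516, 'cx': 278.59092702958935, 'cy': 205.52132836650347, 'T_tool_cam': array([[-1.94525178e-03, -3.01315822e-01,  9.53522413e-01,
        -7.02658665e-02],
       [ 9.99998080e-01, -8.13549772e-04,  1.78298129e-03,
         7.85197307e-04],
       [ 2.38497468e-04,  9.53524050e-01,  3.01316826e-01,
        -7.69899961e-02],
       [ 0.00000000e+00,  0.00000000e+00,  0.00000000e+00,
         1.00000000e+00]])}
```

View pics/scene0.png

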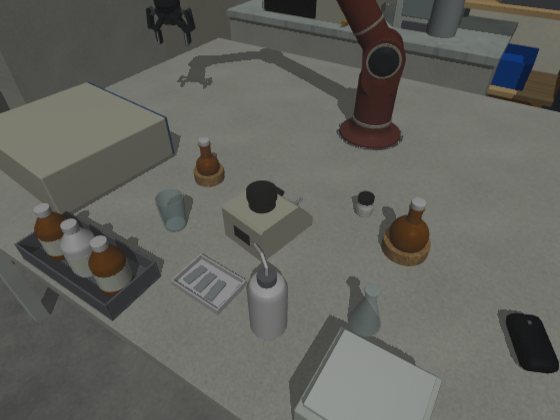

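View pics/top0.png

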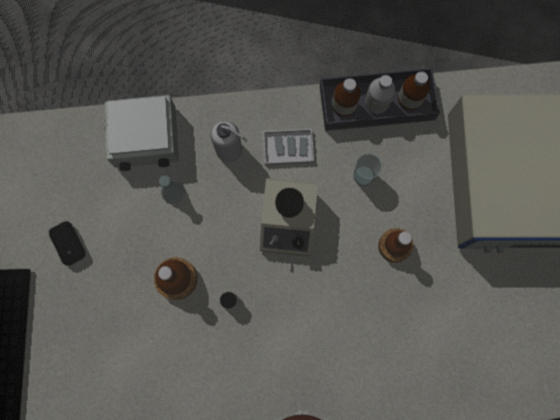

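View pics/wrist0.png

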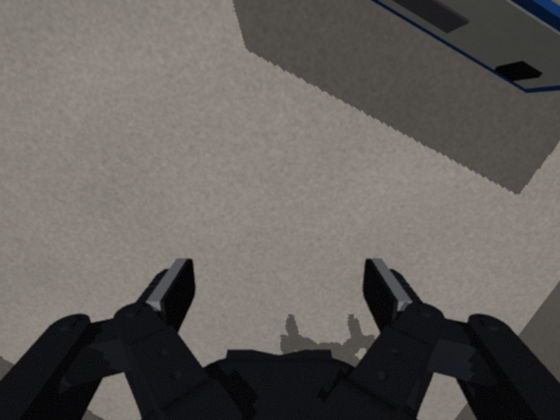

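Run:
```python
import cv2
im=cv2.imread("pics/top0.png")
c=im[160:270,240:440]; c=cv2.resize(c,None,fx=4,fy=4,interpolation=cv2.INTER_CUBIC); c=cv2.convertScaleAbs(c,alpha=1.8,beta=10)
cv2.imwrite("pics/top0c.png",c)
im=cv2.imread("pics/scene0.png")
c=im[130:260,180:320]; c=cv2.resize(c,None,fx=4.5,fy=4.5,interpolation=cv2.INTER_CUBIC); c=cv2.convertScaleAbs(c,alpha=1.5,beta=10)
cv2.imwrite("pics/scene0c.png",c)
```

```text
(no output)
```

View pics/top0c.png

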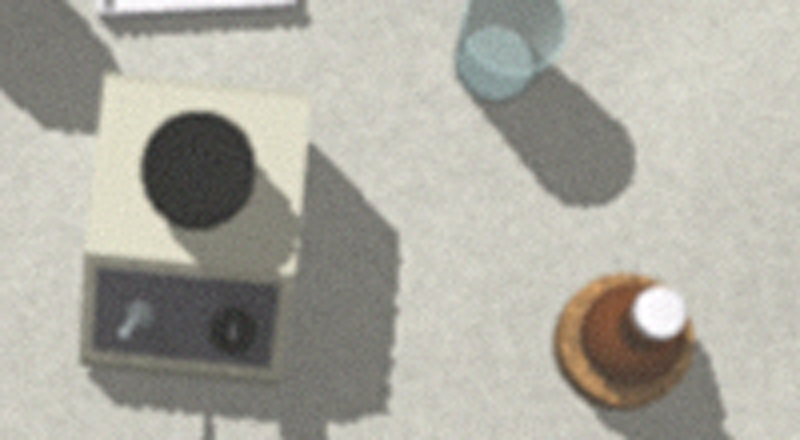

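View pics/scene0c.png

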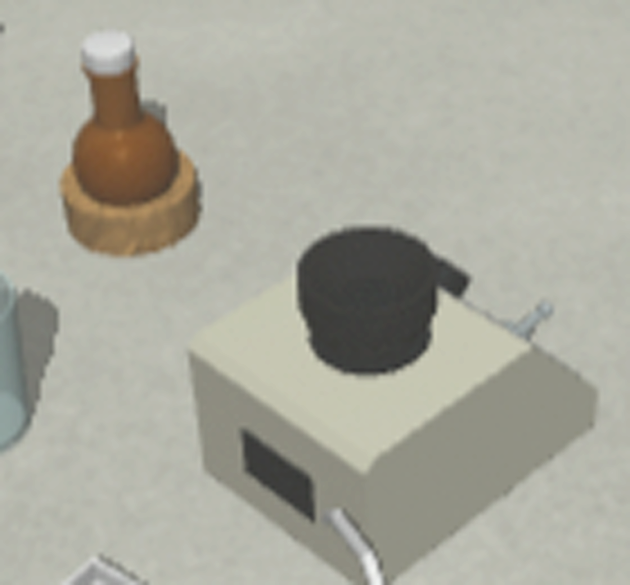

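```bash
cat > h.py <<'E'
import numpy as np
from scipy.optimize import least_squares
from scipy.spatial.transform import Rotation as Ro
CAM={}
def cam(n):
    from station import camera_info
    if n not in CAM: CAM[n]=camera_info(n)
    return CAM[n]
def proj(n,X):
    c=cam(n); p=c["R"]@np.asarray(X)+c["t"]; return np.array([c["fx"]*p[0]/p[2]+c["cx"],c["fy"]*p[1]/p[2]+c["cy"]])
def back(n,uv,z):
    c=cam(n); d=c["R"].T@np.array([(uv[0]-c["cx"])/c["fx"],(uv[1]-c["cy"])/c["fy"],1]); o=-c["R"].T@c["t"]
    return o+d*(z-o[2])/d[2]
T=lambda u,v:("top",np.array([(u+.5)/4-.5+240,(v+.5)/4-.5+160]))
S=lambda u,v:("scene",np.array([(u+.5)/4.5-.5+180,(v+.5)/4.5-.5+130]))
E
python3 - <<'E'
from h import *
obs=[(T(105,75),(.085,.0635,.1)),(T(310,97),(.085,-.0635,.1)),(T(88,255),(-.03,.0635,.1)),(T(295,275),(-.03,-.0635,.1)),
(T(83,362),(-.085,.0635,.035)),(T(275,378),(-.085,-.0635,.035)),(T(198,170),(.02,0,.142)),
(S(190,350),(.085,-.0635,.1)),(S(370,472),(.085,.0635,.1)),(S(532,348),(-.03,.0635,.1)),(S(595,395),(-.085,.0635,.035)),(S(368,272),(.02,0,.142))]
def f(p,full=False):
    c,s=np.cos(p[2]),np.sin(p[2]); r=[]
    for (n,uv),m in obs:
        X=[p[0]+c*m[0]-s*m[1],p[1]+s*m[0]+c*m[1],m[2]]
        r.append(proj(n,X)-uv)
    r=np.array(r); return r if full else r.ravel()
s=least_squares(f,[.5,0,0],loss='soft_l1'); print(s.x,np.degrees(s.x[2])); print(f(s.x,True).round(1))
p=s.x;c,q=np.cos(p[2]),np.sin(p[2])
W=lambda m:np.array([p[0]+c*m[0]-q*m[1],p[1]+q*m[0]+c*m[1],m[2]])
for sw in(.010,-.010): print("tip",W((-.0575-.0155*1.0 if 0 else -.0575-.0183,.027+sw,.083)))
print("head",W((.02,0,.142)))
print("tip seen top",back(*T(125,333),.083),"scene",back(*S(545,310),.083))
print("flask stopper top", back(*T(660,312),.127),"scene",back(*S(108,42),.127))
print("ring top", back(*T(625,342),.03))
print("bulb scene", back(*S(125,157),.044),'top bulb',back(*T(637,330),.044))
for t in (arm_reach:=[]): pass
E
```

```text
[ 0.57032296 -0.02558741 -0.19503771] -11.174837899356746
[[-0.4 -1. ]
 [ 0.2 -1.9]
 [-0.9 -0.2]
 [ 0.1 -0.3]
 [-0.9 -0.2]
 [ 1.9  0.5]
 [-0.  -0.9]
 [-0.4 -1.8]
 [-0.2 -1.1]
 [ 0.7 -0.4]
 [ 0.9 -1.5]
 [ 0.3 -0.3]]
tip [0.50313083 0.02540139 0.083     ]
tip [0.49925476 0.00578058 0.083     ]
head [ 0.58994376 -0.02946348  0.142     ]
tip seen top [0.50606059 0.02295889 0.083     ] scene [0.50857025 0.02327674 0.083     ]
flask stopper top [ 0.47936304 -0.28875095  0.127     ] scene [ 0.47858587 -0.29107738  0.127     ]
ring top [ 0.47746754 -0.28779471  0.03      ]
bulb scene [ 0.47750509 -0.29273418  0.044     ] top bulb [ 0.48221372 -0.29314732  0.044     ]
```

```bash
cat >> h.py <<'E'
def quat(a):  # jaw direction azimuth a, tool down
    return Ro.from_matrix(np.array([[0,np.cos(a),np.sin(a)],[0,np.sin(a),-np.cos(a)],[-1,0,0]])).as_quat()
P=[0.5703,-0.0256,-0.195]
def W(x,y,z):
    c,q=np.cos(P[2]),np.sin(P[2]); return np.array([P[0]+c*x-q*y,P[1]+q*x+c*y,z])
E
python3 - <<'E'
from h import *
from station import arm
R=Ro.from_quat(arm.read_eef_rot()).as_matrix(); print(R.round(3))
for d in range(0,360,30):
    a=np.radians(d)
    for nm,p in (("sw",W(-.0758,.064,.145)),("fl",(.479,-.29,.148)),("hd",W(.02,0,.27))):
        q=arm.ik(p,quat(a)); print(d,nm,None if q is None else np.round(q,2))
print(back("top",(228,300),.055))
E
```

```text
[[-0.001  0.347 -0.938]
 [ 0.002 -0.938 -0.347]
 [-1.    -0.002  0.   ]]
0 sw [ 0.06  0.65 -0.31  1.98  0.35  0.56 -0.49]
0 fl [ 0.67  0.69 -0.26  1.84  0.28  0.64  0.25]
0 hd [ 0.29  0.59 -0.44  1.64  0.29  0.98 -0.25]
30 sw [ 0.13  0.66 -0.42  1.98  0.46  0.59 -0.07]
30 fl [ 0.74  0.7  -0.37  1.84  0.39  0.67  0.67]
30 hd [ 0.36  0.61 -0.56  1.64  0.37  1.    0.2 ]
60 sw [ 0.2   0.69 -0.54  1.98  0.58  0.63  0.34]
60 fl [ 0.83  0.73 -0.51  1.84  0.52  0.71  1.06]
60 hd [ 0.42  0.64 -0.68  1.63  0.45  1.03  0.65]
90 sw [ 0.28  0.72 -0.66  1.97  0.69  0.69  0.76]
90 fl [ 0.89  0.76 -0.62  1.84  0.62  0.76  1.5 ]
90 hd [ 0.47  0.66 -0.77  1.63  0.52  1.06  1.11]
120 sw [ 0.44  0.83 -0.96  1.97  0.93  0.86  1.05]
120 fl [ 1.14  0.98 -1.15  1.83  1.03  1.08  1.67]
120 hd [ 0.63  0.81 -1.15  1.63  0.78  1.23  1.41]
150 sw [ 0.52  0.93 -1.15  1.97  1.05  1.01  1.46]
150 fl [ 0.16  0.75  0.57  1.86 -0.59  0.71 -2.6 ]
150 hd [ 0.63  0.81 -1.15  1.63  0.78  1.23  1.93]
180 sw [-0.41  0.67  0.41  2.   -0.47  0.57 -2.82]
180 fl [ 0.23  0.72  0.44  1.86 -0.46  0.67 -2.2 ]
180 hd [-0.59  0.81  1.13  1.67 -0.78  1.19 -2.4 ]
210 sw [-0.32  0.64  0.26  1.99 -0.3   0.54 -2.46]
210 fl [ 0.31  0.69  0.3   1.86 -0.32  0.64 -1.81]
210 hd [-0.13  0.56  0.23  1.65 -0.15  0.94 -2.46]
240 sw [-0.22  0.63  0.12  1.99 -0.14  0.53 -2.1 ]
240 fl [ 0.4   0.68  0.17  1.85 -0.18  0.62 -1.42]
240 hd [-0.04  0.56  0.08  1.65 -0.05  0.94 -2.03]
270 sw [-0.15  0.63  0.02  1.99 -0.02  0.52 -1.7 ]
270 fl [ 0.47  0.68  0.05  1.85 -0.06  0.62 -1.01]
270 hd [ 0.05  0.56 -0.06  1.65  0.04  0.94 -1.59]
300 sw [-0.08  0.63 -0.09  1.99  0.11  0.53 -1.3 ]
300 fl [ 0.54  0.68 -0.05  1.85  0.06  0.62 -0.59]
300 hd [ 0.13  0.56 -0.18  1.64  0.12  0.95 -1.14]
330 sw [-0.01  0.64 -0.2   1.98  0.23  0.54 -0.89]
330 fl [ 0.61  0.68 -0.16  1.85  0.17  0.63 -0.18]
330 hd [ 0.21  0.57 -0.32  1.64  0.21  0.96 -0.7 ]
[0.38275173 0.13925516 0.055     ]
```

```bash
cat >> h.py <<'E'
def wrist_pic(name):
    from station import arm,snapshot
    import cv2
    p=np.array(arm.read_tool_pos()); q=np.array(arm.read_eef_rot()); im=snapshot("wrist"); cv2.imwrite(name,im)
    np.savez(name.replace(".png",".npz"),p=p,q=q); return im
def wback(npz,uv,z):
    d=np.load(npz); from station import camera_info
    c=camera_info("wrist"); Tc=c["T_tool_cam"]; R=Ro.from_quat(d["q"]).as_matrix()
    o=R@Tc[:3,3]+d["p"]; v=R@Tc[:3,:3]@np.array([(uv[0]-c["cx"])/c["fx"],(uv[1]-c["cy"])/c["fy"],1])
    return o+v*(z-o[2])/v[2]
def wproj(npz,X):
    d=np.load(npz); from station import camera_info
    c=camera_info("wrist"); Tc=c["T_tool_cam"]; R=Ro.from_quat(d["q"]).as_matrix()
    t=R.T@(np.asarray(X)-d["p"]); k=Tc[:3,:3].T@(t-Tc[:3,3]); return np.array([c["fx"]*k[0]/k[2]+c["cx"],c["fy"]*k[1]/k[2]+c["cy"]])
E
python3 - <<'E'
from h import *
from station import arm
a=P[2]
arm.movep(W(-.066,.12,.28),quat(a)); print(arm.read_time(),arm.read_tool_pos())
wrist_pic("pics/w1.png"); print(arm.read_ft_force(),arm.read_joint_positions())
for X in (W(-.0758,.037,.083),W(-.0758,.017,.083),W(.02,0,.142)): print(wproj("pics/w1.npz",X))
E
```

```text
2.8917 [0.52920181 0.10365171 0.27990652]
[ 0.11170664 -0.35277713  0.0790057 ] [ 0.09244427  0.5094614  -0.49383974  1.76845456  0.29165169  0.93688472
 -0.72000545]
[268.1566586  272.46571698]
[268.41030801 289.08466958]
[374.58530744 343.75085662]
```

View pics/w1.png

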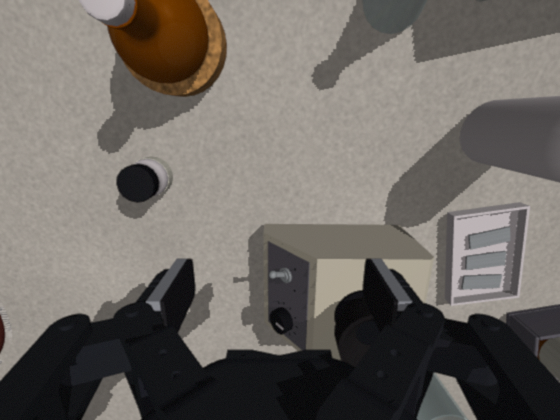

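Run:
```python
import cv2
from h import *
im=cv2.imread("pics/w1.png")
c=im[220:370,230:440]; c=cv2.resize(c,None,fx=3.8,fy=3.8,interpolation=cv2.INTER_CUBIC); c=cv2.convertScaleAbs(c,alpha=1.8,beta=10)
cv2.imwrite("pics/w1c.png",c)
```

```text
(no output)
```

View pics/w1c.png

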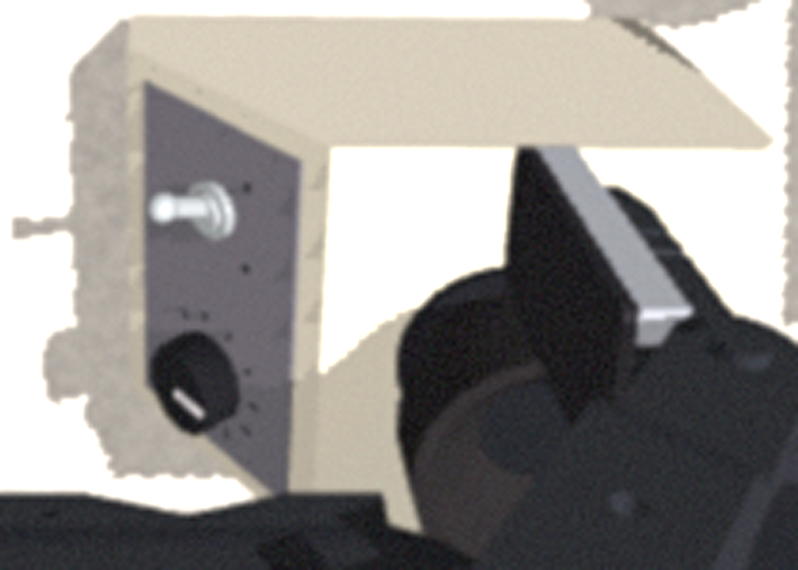

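Run:
```python
from h import *
w=lambda u,v:(230+(u+.5)/3.8-.5,220+(v+.5)/3.8-.5)
for nm,uv,z,m in (("ball",w(162,208),.083,(-.0758,.037)),("front corner",w(330,147),.1,(-.03,.0635)),("rear corner",w(770,147),.1,(.085,.0635)),("front bottom",w(128,17),.0,(-.085,.0635))):
    X=wback("pics/w1.npz",uv,z); print(nm,X.round(4),W(*m,z).round(4),((X-W(*m,z))*1000).round(1))
```

```text
ball [0.5068 0.0223 0.083 ] [0.5031 0.0254 0.083 ] [ 3.7 -3.   0. ]
front corner [0.5543 0.041  0.1   ] [0.5532 0.0425 0.1   ] [ 1.2 -1.5  0. ]
rear corner [0.6634 0.0191 0.1   ] [0.666  0.0202 0.1   ] [-2.6 -1.1  0. ]
front bottom [0.4988 0.0482 0.    ] [0.4992 0.0532 0.    ] [-0.4 -5.   0. ]
```

```bash
sed -i 's/^P=.*/P=[0.5715,-0.0275,-0.198]/' h.py
python3 - <<'E'
from h import *
from station import arm
a=P[2]; Q=quat(a)
arm.move_gripper(0.0,40); print(arm.read_time(),arm.read_opening())
arm.line_to(W(-.0765,.074,.147),velocity=.2,ori=Q); print(arm.read_time(),arm.read_tool_pos(),W(-.0765,.074,.147),arm.read_ft_force())
f0=np.array(arm.read_ft_force())
for y in (.052,.045,.040,.037,.035,.033):
    arm.line_to(W(-.0765,y,.147),velocity=.06); f=np.array(arm.read_ft_force())-f0
    print(y,round(arm.read_time(),2),f.round(2),np.round(arm.read_tool_pos(),4))
    if np.linalg.norm(f)>9: break
E
```

```text
3.7083 0.003311958659136363
4.5667 [0.51185477 0.06088472 0.14779306] [0.51105111 0.06010241 0.147     ] [-0.28740224 -0.29400363  0.11008021]
0.052 5.08 [0.49 0.1  0.34] [0.5067 0.0379 0.1472]
0.045 5.35 [1.42 2.88 0.75] [0.5054 0.0319 0.1471]
0.04 5.6 [0.05 2.24 1.4 ] [0.5043 0.0267 0.147 ]
0.037 5.85 [0.51 2.81 1.18] [0.5039 0.0236 0.1469]
0.035 6.1 [ 0.96  4.1  -0.78] [0.5037 0.0223 0.147 ]
0.033 6.35 [ 1.21  7.89 -1.64] [0.5036 0.0219 0.1471]
```

Run:
```python
from h import *
from station import arm,snapshot
import cv2
Q=quat(P[2])
arm.line_to(W(-.0765,.030,.147),velocity=.03); print(arm.read_time(),np.round(arm.read_ft_force(),2),np.round(arm.read_tool_pos(),4))
arm.line_to(W(-.0765,.065,.148),velocity=.15)
arm.line_to(W(-.0765,.12,.28),velocity=.3)
arm.move_gripper(1.0,40)
wrist_pic("pics/w2.png"); cv2.imwrite("pics/scene1.png",snapshot("scene"));cv2.imwrite("pics/top1.png",snapshot("top")); print(arm.read_time(),arm.read_opening())
im=cv2.imread("pics/w2.png")[200:350,200:440]; im=cv2.convertScaleAbs(cv2.resize(im,None,fx=3.3,fy=3.3,interpolation=cv2.INTER_CUBIC),alpha=1.6,beta=10); cv2.imwrite("pics/w2c.png",im)
```

```text
6.6 [ 2.25 10.13 -4.02] [0.5034 0.0214 0.1472]
8.5417 0.9997448589759946
```

View pics/w2c.png

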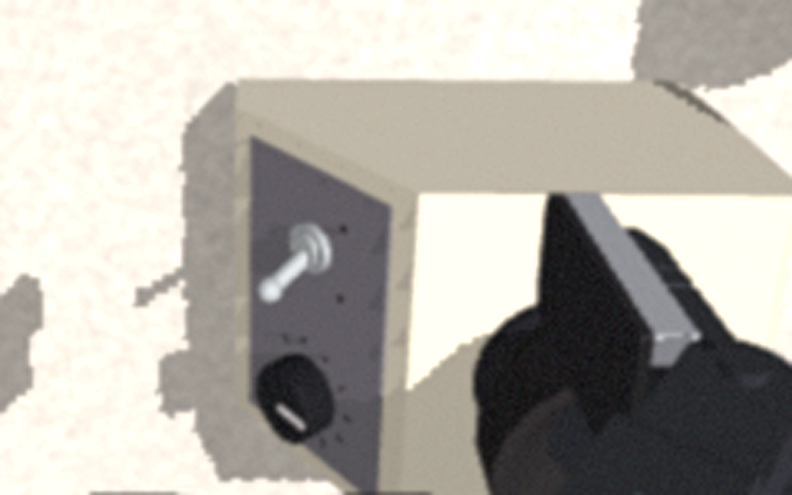

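View pics/top1.png

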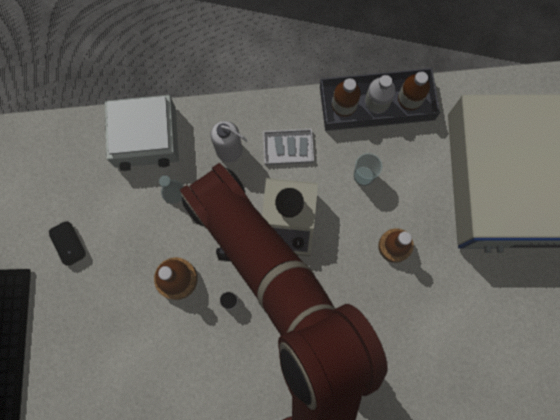

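Run:
```python
from h import *
w=lambda u,v:(200+(u+.5)/3.3-.5,200+(v+.5)/3.3-.5)
X=wback("pics/w2.npz",w(270,292),.083); print("tip now",X,"before",wback("pics/w1.npz",(272.6,274.7),.083), W(-.0758,.017,.083),W(-.0758,.037,.083))
X=wback("pics/w2.npz",w(418,193),.1); print("corner",X,W(-.03,.0635,.1))
```

```text
tip now [0.50387663 0.0059023  0.083     ] before [0.50710798 0.02188498 0.083     ] [0.50052503 0.00407838 0.083     ] [0.50445921 0.02368762 0.083     ]
corner [0.55449168 0.04104996 0.1       ] [0.55457715 0.0406606  0.1       ]
```

Run:
```python
from h import *
n=np.array([-.764,0,.646]);
for npz,org,s in (("pics/w1.npz",(230,220),3.8),("pics/w2.npz",(200,200),3.3)):
    cr=lambda uv:((uv-np.array(org)+.5)*s-.5).round(0)
    print(npz,"pivot",cr(wproj(npz,W(-.0575,.027,.0675))),"corner",cr(wproj(npz,W(-.03,.0635,.1))))
    for t in (.4,.2,0,-.2,-.3,-.4):
        m=np.array([-.0575,.027,.0675])+.026*(np.cos(t)*n+np.sin(t)*np.array([0,1,0]))
        print(0.4-t,cr(wproj(npz,W(*m))), m.round(4))
```

```text
pics/w1.npz pivot [217. 207.] corner [331. 148.]
0.0 [153. 205.] [-0.0758  0.0371  0.083 ]
0.2 [148. 223.] [-0.077   0.0322  0.084 ]
0.4 [147. 240.] [-0.0774  0.027   0.0843]
0.6000000000000001 [149. 255.] [-0.077   0.0218  0.084 ]
0.7 [151. 262.] [-0.0765  0.0193  0.0835]
0.8 [153. 269.] [-0.0758  0.0169  0.083 ]
pics/w2.npz pivot [315. 246.] corner [418. 194.]
0.0 [261. 243.] [-0.0758  0.0371  0.083 ]
0.2 [257. 259.] [-0.077   0.0322  0.084 ]
0.4 [256. 274.] [-0.0774  0.027   0.0843]
0.6000000000000001 [257. 287.] [-0.077   0.0218  0.084 ]
0.7 [259. 293.] [-0.0765  0.0193  0.0835]
0.8 [261. 299.] [-0.0758  0.0169  0.083 ]
```

Run:
```python
from h import *
from station import arm,snapshot
import cv2
Q=quat(np.radians(-30))
arm.movep([.479,-.290,.285],Q); wrist_pic("pics/w3.png"); print(arm.read_time(),arm.read_tool_pos(),arm.read_ft_force())
cv2.imwrite("pics/top2.png",snapshot("top"))
print(wproj("pics/w3.npz",[.479,-.29,.127]),wproj("pics/w3.npz",[.479,-.29,.03]))
im=cv2.imread("pics/w3.png")[120:320,180:380]; im=cv2.convertScaleAbs(cv2.resize(im,None,fx=3,fy=3,interpolation=cv2.INTER_CUBIC),alpha=1.6,beta=10); cv2.imwrite("pics/w3c.png",im)
```

```text
10.0667 [ 0.48004296 -0.28786275  0.28516535] [ 0.24739215 -0.11463967 -0.17182724]
[277.76743622 213.00790323] [277.81885264 185.52853251]
```

View pics/w3c.png

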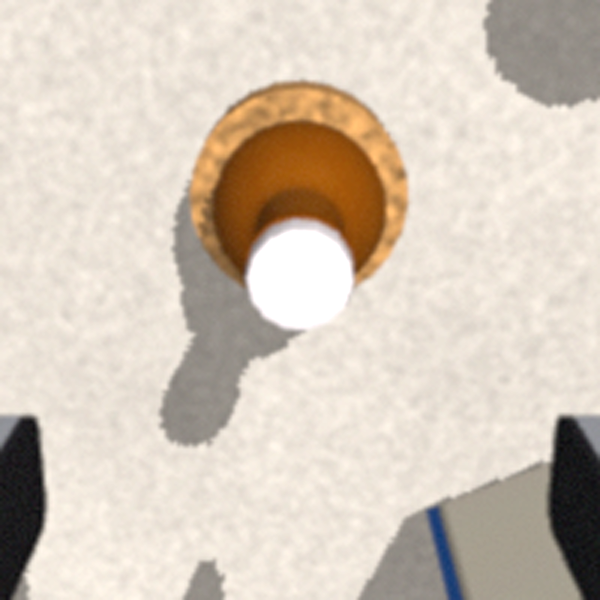

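View pics/w3.png

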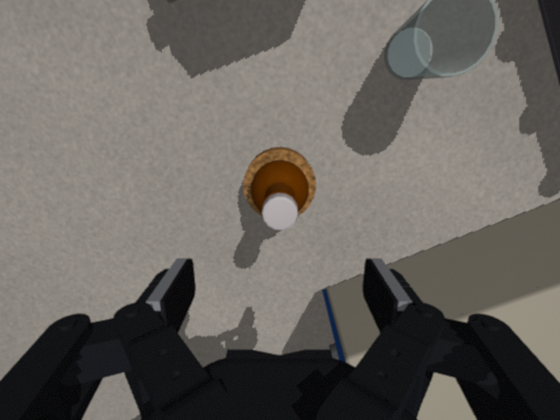

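Run:
```python
from h import *
w=lambda u,v:(180+(u+.5)/3-.5,120+(v+.5)/3-.5)
print("stopper",wback("pics/w3.npz",w(300,275),.127),"ring",wback("pics/w3.npz",w(300,190),.03),"bulb",wback("pics/w3.npz",w(300,198),.044))
```

```text
stopper [ 0.481099   -0.28951016  0.127     ] ring [ 0.48231982 -0.28847315  0.03      ] bulb [ 0.48237698 -0.28821448  0.044     ]
```

Run:
```python
from h import *
from station import arm,snapshot
import cv2
F=[.4805,-.2892]
arm.line_to(F+[.149],velocity=.12); arm.pause(.1); print(arm.read_time(),arm.read_tool_pos(),np.round(arm.read_ft_force(),2))
arm.move_gripper(0.0,70); arm.pause(.2); print(arm.read_time(),arm.read_opening(),np.round(arm.read_ft_force(),2),arm.read_tool_pos())
arm.line_to(F+[.170],velocity=.04); print(np.round(arm.read_ft_force(),2))
wrist_pic("pics/w4.png"); cv2.imwrite("pics/scene2.png",snapshot("scene")); print(arm.read_time(),arm.read_opening(),np.round(arm.read_ft_force(),2),arm.read_tool_pos())
im=cv2.imread("pics/scene2.png")[80:220,140:340]; im=cv2.convertScaleAbs(cv2.resize(im,None,fx=4,fy=4,interpolation=cv2.INTER_CUBIC),alpha=1.6,beta=10); cv2.imwrite("pics/scene2c.png",im)
```

```text
11.5 [ 0.48091399 -0.28942834  0.14979247] [ 0.79  0.26 -0.04]
12.275 0.3149920171304416 [-1.34  0.32  2.79] [ 0.48050503 -0.2891706   0.1491638 ]
[-0.34  0.08 -0.51]
13.05 0.3197446752936991 [ 0.17 -0.49 -1.81] [ 0.48031233 -0.28914105  0.16978131]
```

View pics/scene2c.png

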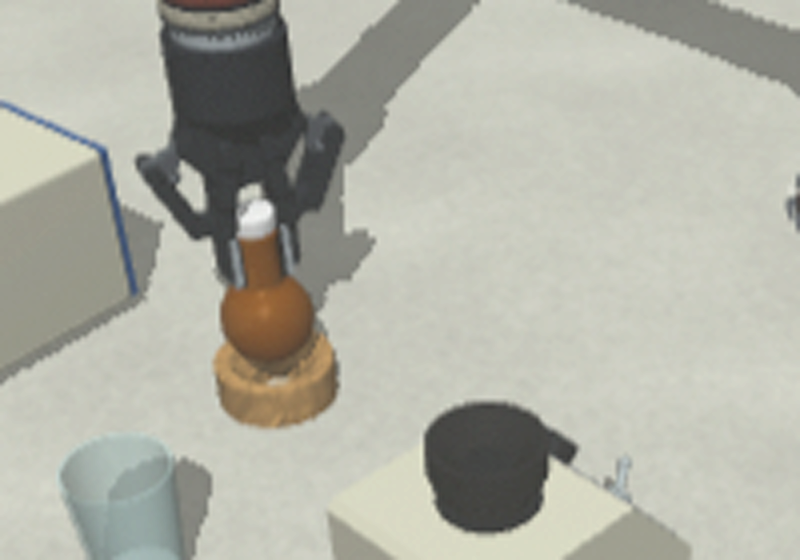

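View pics/w4.png

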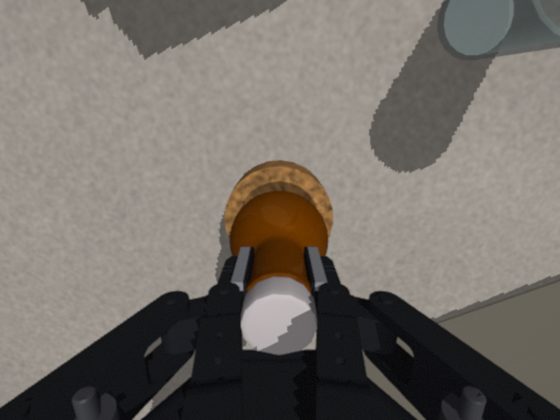

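Run:
```python
from h import *
from station import arm,snapshot
import cv2
H=W(.02,0,.142); print(H)
print("top head",back(*T(198,170),.142),"scene head",back(*S(368,272),.142))
Q=quat(np.radians(-30))
F=[.4805,-.2892]
arm.line_to(F+[.31],velocity=.15)
d=np.array([.5,.866,0])
p=H-.10*d; p[2]=.31
arm.line_to(p,velocity=.2); arm.pause(.1)
wrist_pic("pics/w5.png"); print(arm.read_time(),arm.read_opening(),np.round(arm.read_ft_force(),2),arm.read_tool_pos())
print(wproj("pics/w5.npz",H))
```

```text
[ 0.59110924 -0.03143418  0.142     ]
top head [ 0.58787078 -0.02924914  0.142     ] scene head [ 0.59125684 -0.02943809  0.142     ]
15.3417 0.312995453151873 [-0.04  0.12 -1.57] [ 0.54067487 -0.11980188  0.3098412 ]
[276.26297965  77.57265967]
```

View pics/w5.png

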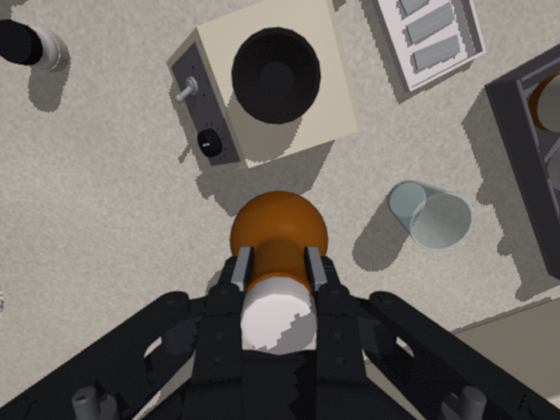

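Run:
```python
import cv2
from h import *
im=cv2.imread("pics/w5.png")[0:180,160:370]; im=cv2.convertScaleAbs(cv2.resize(im,None,fx=3.3,fy=3.3,interpolation=cv2.INTER_CUBIC),alpha=2.6,beta=20); cv2.imwrite("pics/w5c.png",im)
```

```text
(no output)
```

View pics/w5c.png

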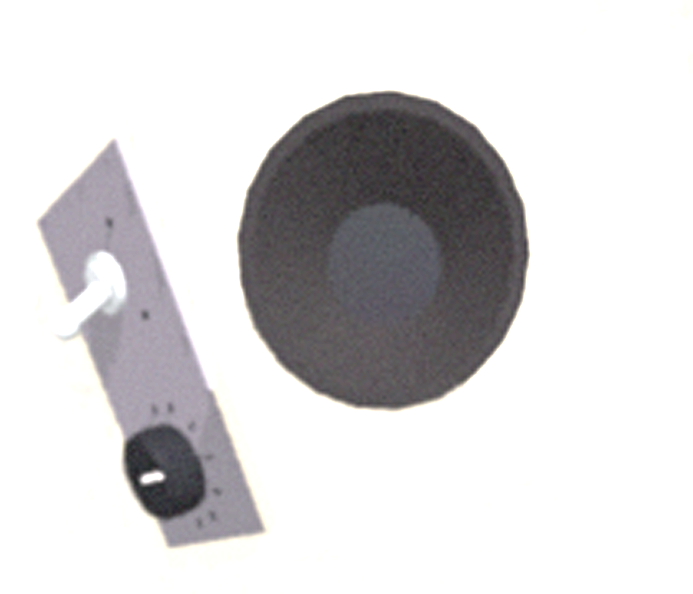

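Run:
```python
from h import *
npz="pics/w5.npz"; th=np.linspace(0,2*np.pi,90)
def box(c,r,z=.142):
    u=np.array([wproj(npz,[c[0]+r*np.cos(t),c[1]+r*np.sin(t),z]) for t in th]); u=(u-[160,0]+.5)*3.3-.5
    return np.array([u[:,0].min(),u[:,0].max(),u[:,1].min(),u[:,1].max()])
o=np.array([238,528,92,408])
s=least_squares(lambda p:box(p[:2],p[2])-o,[.591,-.031,.034],diff_step=1e-3); print(s.x,s.fun)
s=least_squares(lambda p:box(p[:2],.014,.122)-np.array([328,443,201,323]),[.591,-.031],diff_step=1e-3); print("foot",s.x,s.fun)
```

```text
[ 0.59074622 -0.03125114  0.03311473] [-0.14589183  0.14623994  0.12843643 -0.14081068]
foot [ 0.59154503 -0.03079809] [ 1.04146    -1.04125616 -0.25418053  0.23742758]
```

Run:
```python
from h import *
from station import arm,snapshot
import cv2
H=[.5907,-.0310]
arm.line_to(H+[.295],velocity=.15)
arm.line_to(H+[.270],velocity=.06); arm.pause(.2)
f0=np.array(arm.read_ft_force()); print(arm.read_time(),f0.round(2),arm.read_tool_pos())
for z in (.266,.264,.262,.261,.260,.259):
    arm.line_to(H+[z],velocity=.02); arm.pause(.05); f=np.array(arm.read_ft_force())-f0; print(z,round(arm.read_time(),2),f.round(2),np.round(arm.read_tool_pos(),4),round(arm.read_opening(),4))
    if f[2]>5 or np.linalg.norm(f[:2])>4: break
wrist_pic("pics/w6.png");cv2.imwrite("pics/scene3.png",snapshot("scene"))
im=cv2.imread("pics/scene3.png")[80:260,160:360]; im=cv2.convertScaleAbs(cv2.resize(im,None,fx=3.3,fy=3.3,interpolation=cv2.INTER_CUBIC),alpha=1.6,beta=10); cv2.imwrite("pics/scene3c.png",im)
```

```text
16.9333 [-0.43 -0.53 -1.34] [ 0.5909293  -0.03088962  0.27042229]
0.266 17.33 [1.13 0.96 0.36] [ 0.5907 -0.031   0.2659] 0.3162
0.264 17.63 [1.05 0.36 0.56] [ 0.5908 -0.0309  0.264 ] 0.313
0.262 17.93 [0.53 1.98 3.41] [ 0.591  -0.0306  0.2626] 0.3178
0.261 18.23 [0.07 1.82 4.3 ] [ 0.5909 -0.0307  0.2613] 0.3144
0.26 18.53 [0.73 1.43 4.87] [ 0.591  -0.0307  0.2602] 0.3148
0.259 18.83 [1.78 1.85 6.76] [ 0.5909 -0.0307  0.2592] 0.312
```

View pics/scene3c.png

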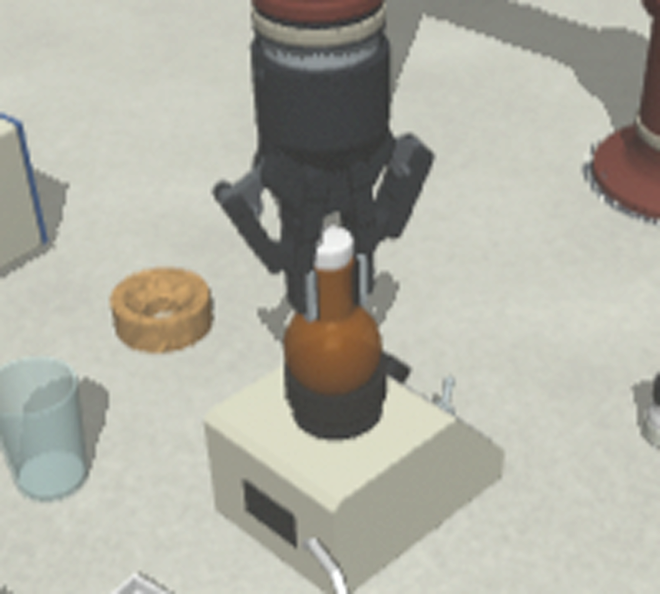

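Run:
```python
from h import *
from station import arm,snapshot
import cv2
H=[.5907,-.0310]; f0=np.array([-.3,-.3,-1.5])
for z in (.2575,.256,.255,.254,.253,.252,.251,.250,.249):
    arm.line_to(H+[z],velocity=.02); arm.pause(.1); f=np.mean([arm.read_ft_force() for _ in range(3)],0)-f0; print(z,round(arm.read_time(),2),f.round(2),np.round(arm.read_tool_pos(),4),round(arm.read_opening(),4))
    if f[2]>14 or np.linalg.norm(f[:2])>7: break
```

```text
0.2575 19.28 [0.49 3.14 7.32] [ 0.5909 -0.0307  0.2578] 0.3153
0.256 19.63 [-0.99  2.39  8.38] [ 0.5909 -0.0307  0.2565] 0.314
0.255 19.98 [0.21 2.47 9.75] [ 0.5909 -0.0307  0.2557] 0.3174
0.254 20.33 [-0.65  2.59 11.87] [ 0.591  -0.0306  0.2553] 0.3125
0.253 20.68 [-1.25  3.43 14.12] [ 0.5911 -0.0303  0.2549] 0.3108
```

Run:
```python
from h import *
from station import arm,snapshot
import cv2
H=[.5907,-.0310]; f0=np.array([-.3,-.3,-1.5])
arm.line_to(H+[.252],velocity=.02); arm.pause(.4)
for _ in range(3): print(round(arm.read_time(),2),(np.array(arm.read_ft_force())-f0).round(2),np.round(arm.read_tool_pos(),4),round(arm.read_opening(),4)); arm.pause(.15)
wrist_pic("pics/w7.png");cv2.imwrite("pics/scene4.png",snapshot("scene")); cv2.imwrite("pics/top4.png",snapshot("top"))
A=[cv2.imread("pics/scene%d.png"%i)[130:230,230:320] for i in (3,4)]
im=cv2.convertScaleAbs(cv2.resize(np.hstack(A),None,fx=4.4,fy=4.4,interpolation=cv2.INTER_CUBIC),alpha=1.8,beta=20); cv2.imwrite("pics/scene34c.png",im)
B=[cv2.imread("pics/%s.png"%i)[170:370,190:370] for i in ("w4","w7")]
im=cv2.convertScaleAbs(cv2.resize(np.hstack(B),None,fx=2.2,fy=2.2,interpolation=cv2.INTER_CUBIC),alpha=1.8,beta=20); cv2.imwrite("pics/w47c.png",im)
```

```text
21.33 [-2.34  2.55 18.18] [ 0.5911 -0.0301  0.2546] 0.3182
21.48 [-3.12  3.24 16.61] [ 0.5911 -0.0301  0.2547] 0.3164
21.63 [-3.09  3.01 17.34] [ 0.5911 -0.0301  0.2547] 0.3159
```

View pics/scene34c.png

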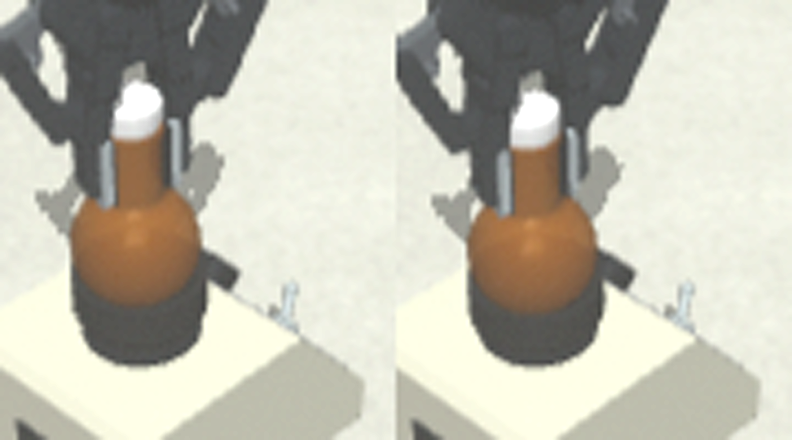

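View pics/w47c.png

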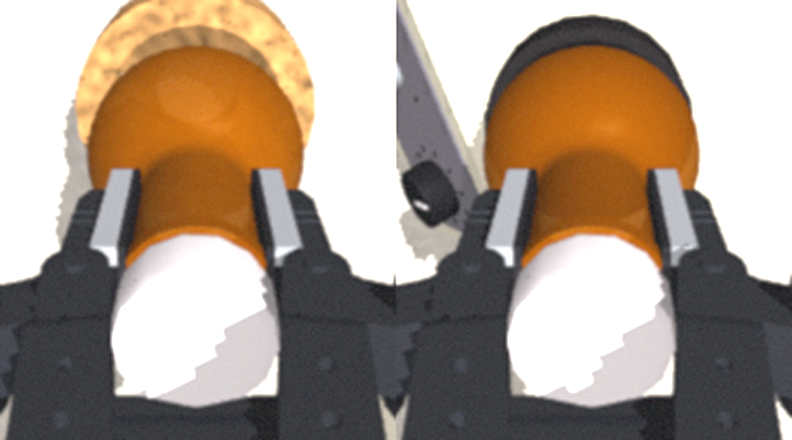

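View pics/scene4.png

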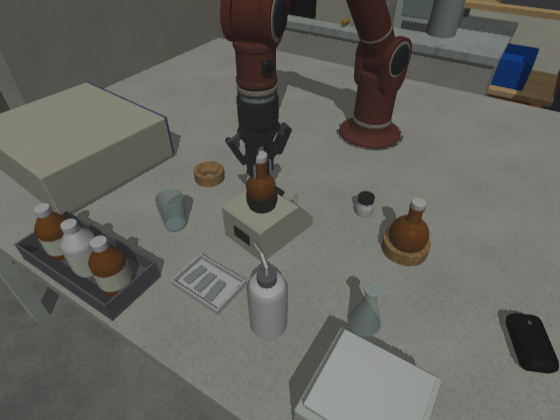

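Run:
```python
from station import arm,ticket
import numpy as np
print(arm.read_time(),np.round(arm.read_ft_force(),2),np.round(arm.read_tool_pos(),4)); print(ticket.finish_job())
```

```text
21.9333 [-2.97  3.08 15.73] [ 0.5911 -0.0301  0.2547]
the job is handed in; nothing more can be done
None
```

The switch is flipped to touch-start, and the small flask is seated on the mixer and held pressed down to the bottom of the ring's travel. I handed the job in at about 22 s.

- **Switch:** I pushed it over with the shut fingertips until it met its stop at about 10 N. The wrist picture then showed the lever leaning right by the full 0.8 rad, allowing for the ball's centre lying about 22 mm from the pivot rather than 26. Using 26 mm, the tip appeared to have moved only about 16 mm of the expected 20.
- **Flask:** I gripped it by the neck at 70 N and lifted it out; the cork ring stayed where it was. I lowered it into the rubber ring, with contact at TCP height of about 0.263 m.
- **Pressing:** I pressed down in small slow steps until the TCP stopped at 0.2547 m, about 8 mm below contact. The push held at about 17 N, well above the 8–9 N the spring needs at the bottom.
- **Last checks:** Pictures before and after pressing showed the ring sunk, the flask upright and not visibly slipped in the grip, and the other objects apparently in place. A sideways force of about 4 N remained while pressing. No check failed.

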